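Load the sloped tube shuttle in order and index it under the punch

ROBOT

A 7-joint arm with a two-finger parallel gripper is mounted at the origin on the work surface. World frame = base frame: x ahead of the robot, y to its left, z up, the work surface at z = 0. Lengths are in m, angles in rad, forces in N, time in s.
With the tool pointing down it reaches from about 0.425 to 0.875 m from the base axis. Payload 4.7 kg.
Tool frame: the origin (TCP) lies midway between the tips of the shut fingers; the grasp point (between the pads) lies 19 mm behind it; z points along the fingers, y is the line along which they close (so a half turn about z gives the same grasp; the last joint's range is limited). The gripper opens to 87 mm and grips with 3 to 60 N. Pads are 19 mm wide; open, the fingers measure 117 mm over their backs; the gripper's body (75 mm by 190 mm) begins 51 mm behind the grasp point.
Start: joints at [-1.231, 0.321, -0.07, 1.45, 0.023, 1.371, -0.057], TCP at [0.208, 0.616, 0.223] pointing down, gripper open.
Joint ranges: [-2.86, 2.86], [-0.3, 2.09], [-1.38, 1.24], [0.06, 2.45], [-1.56, 4.7], [0.09, 2.05], [-2.69, 2.69]. Speed limits (rad/s): [2.57, 2.57, 3.14, 3.14, 3.14, 3.14, 3.14].

INTERFACE

Orientations are given as a rotation vector (axis times angle).
In Python, from bench import ctrl gives the robot as it stands. The module is installed in compiled form; this text tells all that it offers.
- The arm moves only by the tool carry_out, never from a script. Its argument "steps" is a list of rows, each a list of 7 numbers: the turn, a rotation vector about the world's x, y, z in degrees, then the shift along the world's x, y, z in cm, then the opening, from 0 (shut) to 1 (fully open). A call has 1 to 12 rows; each row is the pose to reach, as a shift and turn from the pose commanded when the call began; what a row does not reach only later rows make up. A row lasts 1/10 s, in which the tool goes at most 50 mm and 8.59 degrees, less where a joint would pass 70% of its speed; a pose out of reach is approached as far as the arm can. A call with a gripper value outside its range is refused whole. The fingers move at their own pace and stop on an object; "squeeze" is the grip in N (left out, the last holds). Time passes only in rows, so rows that repeat a pose let the fingers close. It gives the time, the measured TCP pose, the force, the opening and the grip force at its end, in the units of the state.
- ctrl.get_state(): the state, without advancing time (a new reading comes with each control period).
- ctrl.get_image(name): name is "scene" or "top" or "wrist"; returns a dict with "pixels" (480x640x3 uint8, red, green, blue), "camera_matrix" (3x3 intrinsics, pixels), "cam_to_world" (4x4, takes a point from camera to world coordinates); the wrist camera has in their place "T_tool_cam" (4x4, takes a point from camera to tool coordinates, whose origin is the TCP and whose axes are the flange's). Camera axes: x right, y down, z forward; pixel columns grow to the right and rows downward; lengths in m; the calibration is good to about 2 mm. A picture is of the moment at which its call begins: read the wrist's pose just before it. There is no depth.
- ctrl.close_job(): hands the job in; it is judged then, once.
The state is a dict: "time": time; "joint_positions": joint angles; "qd": joint speeds; "joint_torque": joint torques, N m; "position": TCP position; "tool_rot": TCP orientation; "ft_force": force on the tool from outside, world axes, zero at the start; "torque": the same for the moment, N m; "grip_width": opening from 0.0 (shut) to 1.0 (fully open); "grip_force": force on a finger pad.
Only numpy, scipy, OpenCV 4.12 (cv2) and the standard library are available. Lean on these libraries where they do the work, as an engineer would, in place of code of your own. Each camera call takes 0.05 s, during which the arm holds its last target. There are 200 camera calls.

TASK

Load the three capped tubes from the orange tray into the sloped shuttle in numbered order: first the red-capped tube into pocket 1 (one dot), then the yellow-capped into pocket 2 (two dots), then the blue-capped into pocket 3 (three dots), each lying fully down in its pocket and let go before the next. Then slide the loaded shuttle (it has an orange handle) until its red spot sits centred under the tip of the fixed punch, and let go. Do not hit the punch, and leave the can, tape roll, screwdriver and carton where they are.

Things in the scene. Friction and masses are not known exactly. Their poses are not given: they have to be found in the camera images.
- tube_red: square black tube 140 mm long, 22 x 22 mm in section, 0.14 kg, with red caps 28 mm long on both ends (the two ends are alike). Origin: centre of its underside as it lies in the tray; x along the tube, z up
- tube_yellow: square black tube 140 mm long, 22 x 22 mm in section, 0.14 kg, with yellow caps 28 mm long on both ends (the two ends are alike). Origin: centre of its underside as it lies in the tray; x along the tube, z up
- tube_blue: square black tube 140 mm long, 22 x 22 mm in section, 0.14 kg, with blue caps 28 mm long on both ends (the two ends are alike). Origin: centre of its underside as it lies in the tray; x along the tube, z up
- tray: fixed orange tray on the bench holding the tubes side by side, about 72 mm apart in varying order, each roughly along the tray's y; outer 260 (x) x 180 (y) x 18 mm high, wall and floor 5 mm. Origin: centre of its underside, z up
- frame: fixed aluminium jig with a deck that slopes up away from the robot at 30 degrees, 330 mm wide (its y), about 240 mm deep (its x), its low front edge about 14 mm and its rear edge 150 mm above the bench. Origin: on the bench under the deck's middle; x away from the robot, y along the slide, z up
- pocket1 (a point): pocket 1 of the shuttle (one black dot at its low end), the one at +y. Point: centre of its floor; x up the slope along the pocket, y along the slide, z square to the slope (leaning 30 deg from vertical, towards the robot). 152 mm between end stops, 28 mm between side guides, all 14 mm high; no guides in the middle 90 mm. Pockets 72 mm apart. Seated: tube origin here, its z along this z
- pocket2 (a point): pocket 2 of the shuttle (two black dots at its low end), the middle one. Point: centre of its floor; x up the slope along the pocket, y along the slide, z square to the slope (leaning 30 deg from vertical, towards the robot). Same sizes as pocket 1
- pocket3 (a point): pocket 3 of the shuttle (three black dots at its low end), the one at -y. Point: centre of its floor; x up the slope along the pocket, y along the slide, z square to the slope (leaning 30 deg from vertical, towards the robot). Same sizes as pocket 1
- shuttle (a joint): position of the steel shuttle plate (252 x 190 x 10 mm) along the slide, m: 0 to 0.12, growing towards +y of the frame; stiff enough to stay where left, about 3 N to move
- handle (a point): centre of the top of the shuttle's orange handle, an upright block 34 mm (x, along the slope) x 14 mm (y, along the slide) standing 42 mm square to the plate at the middle of the shuttle's low front edge; axes as the pockets'
- mark (a point): centre of the red spot (14 mm across, in a 22 mm white ring) on the shuttle plate near its upper edge, in line with pocket 2; axes as the pockets', y along the slide
- punch_tip (a point): the point of the fixed steel punch, 8 mm above the plate measured square to the slope; the punch rises 80 mm from it square to the slope. The spot passes straight below it (square to the slope) when the shuttle slides. Axes as the frame's, not tilted
- punch: fixed blue bracket of the punch: column 28 x 30 mm and 220 mm high behind the deck, with a 14 mm wide arm reaching forward over the deck's upper edge. Origin: on the bench, at the frame's x = 0; same axes as the frame
- can: bystander: upright can 60 mm across, 130 mm high; origin centre of its underside
- tape: bystander: roll of tape lying flat, 100 mm across, 45 mm high; origin centre of its underside
- screwdriver: bystander: screwdriver with an orange handle lying on the bench, about 200 mm long
- carton: bystander: closed cardboard carton 100 x 140 x 90 mm high; origin centre of its underside
Mind the look-alikes: they are no part of the job. Leave any turquoise or white look-alike of the tube_yellow alone. There is more than one size of the punch; the one meant has the size given above.

How it is judged:
By the outcome, as a careful person would: the job done as asked, in the order asked, and still so for the second after the job is handed in, with the robot touching nothing.
It also fails if it takes over 72 s, if anything falls off the work surface, if the arm or the gripper's body presses on something with over 40 N, if the wrist force passes 120 N, or if a joint passes its speed limit or range.

## Working session

There is one attempt and no reset: what is moved stays moved. The work goes in short steps, Python scripts to look and compute and a tool call to move; the robot and the scene stay as the last step left them, time stands still between calls to the robot, and variables do not carry over. Pictures are saved under pics/ and viewed, at most 10 in all, crops included, and the job is handed in when it is done.

Besides the shell and the picture viewer there is one more tool, called by a JSON object that holds its "method" and its "body", one argument or row to a line. carry_out: Moves the arm, as the interface text tells. Its arguments: {"type":"object","properties":{"steps":{"type":"array","items":{"type":"array","items":{"type":"number"}}},"squeeze":{"type":"number"}},"required":["steps"]}

```bash
mkdir -p pics; python3 - <<'E'
from bench import ctrl
import cv2,pickle
s=ctrl.get_state();print({k:(v if not hasattr(v,'round') else v) for k,v in s.items() if k in('time','position','tool_rot','grip_width')})
d={}
for n in("scene","top"):
    im=ctrl.get_image(n);d[n]=im;cv2.imwrite(f"pics/{n}0.png",im["pixels"][:,:,::-1]);print(n,im["camera_matrix"].tolist(),im["cam_to_world"].round(4).tolist())
pickle.dump(d,open("im0.pkl","wb"))
E
```

```text
{'time': 0.0, 'position': array([0.20788865, 0.61525777, 0.22145641]), 'tool_rot': array([-5.09294532e-01, -3.09982628e+00,  3.03731386e-03]), 'grip_width': 0.9981276393613961}
scene [[467.31468072344484, 0.0, 324.1789604408804], [0.0, 467.31468072344484, 242.73702622209197], [0.0, 0.0, 1.0]] [[0.7727, 0.4151, -0.4802, 1.1269], [0.6346, -0.5177, 0.5737, -0.7893], [-0.0105, -0.7481, -0.6635, 1.0266], [0.0, 0.0, 0.0, 1.0]]
top [[540.3426038594168, 0.0, 312.5742675751558], [0.0, 540.3426038594168, 237.30413027250103], [0.0, 0.0, 1.0]] [[-0.0078, -0.9954, 0.0956, 0.297], [-0.9999, 0.0071, -0.0081, 0.0149], [0.0074, -0.0957, -0.9954, 1.7714], [0.0, 0.0, 0.0, 1.0]]
```

View pics/scene0.png

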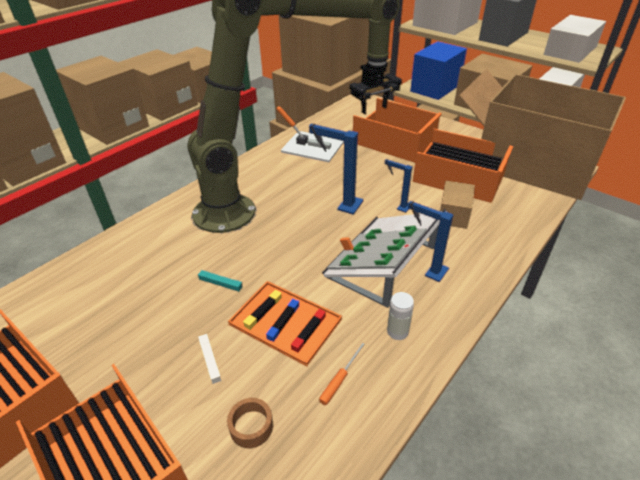

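View pics/top0.png

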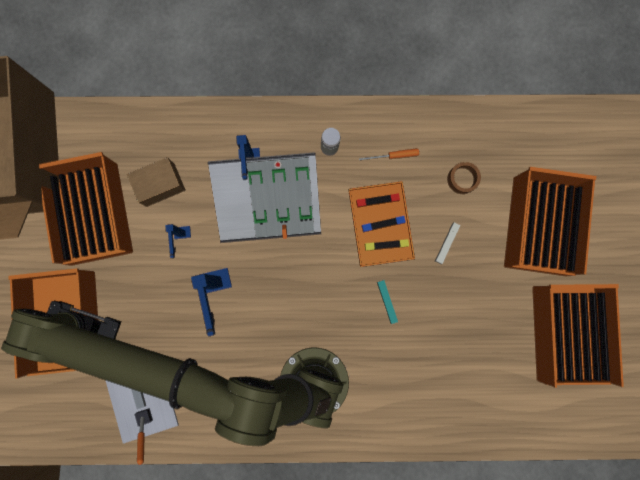

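The scene picture shows three capped tubes in the orange tray: yellow (262,308), blue (283,320) and red (308,330). The shuttle with green guides is at (380,243) and its punch is at (440,240). The top picture gives red (378,200), blue (383,224), yellow (387,245), handle (285,230), red spot (278,164) and punch (243,150).

Possible mix-ups:
- **Tubes:** turquoise (387,302), white (448,243), black rods in the bins.
- **Punches:** a small blue one at (175,240), a large one at (208,300). The one meant stands behind the deck at (243,150).
- **Handle:** orange screwdriver handles at (405,153) and (140,445).

I'll check the choice in an enlarged crop.

```bash
python3 - <<'E'
import cv2
a=cv2.imread("pics/top0.png")[125:275,205:420]
cv2.imwrite("pics/c1.png",cv2.resize(a,None,fx=3.7,fy=3.7,interpolation=cv2.INTER_CUBIC))
E
```

```text
(no output)
```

View pics/c1.png

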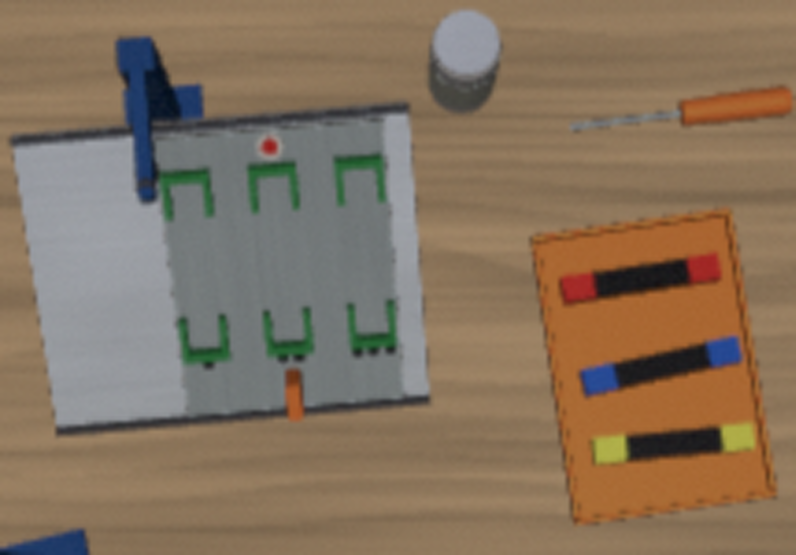

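The crop confirms the choice. Crop pixels: red tube ends (578,288)/(704,268), blue (600,380)/(723,351), yellow (610,449)/(738,437). Pocket dots run 1-2-3 from left to right. The spot is at (269,147), the punch tip is near (147,198) and the handle at (294,395).

```bash
cat > h.py <<'E'
import numpy as np,cv2,pickle
from scipy.spatial.transform import Rotation as R
def ray(K,T,uv):
    d=np.linalg.inv(K)@np.array([uv[0],uv[1],1.]);return T[:3,3],T[:3,:3]@d
def onz(K,T,uv,z):
    o,d=ray(K,T,uv);return o+d*(z-o[2])/d[2]
def proj(K,T,P):
    P=np.atleast_2d(P);c=(P-T[:3,3])@T[:3,:3];return (c/c[:,2:])@K.T[:,:2]
def tool(zdir,ydir):  # rotation with z along zdir, y near ydir
    z=np.array(zdir,float);z/=np.linalg.norm(z);y=np.array(ydir,float);y-=z*(y@z);y/=np.linalg.norm(y)
    return R.from_matrix(np.column_stack([np.cross(y,z),y,z]))
def move(R1,p1,R0,p0): # turn(deg), shift(cm)
    return (R1*R0.inv()).as_rotvec(degrees=True).round(2),(100*(np.array(p1)-p0)).round(2)
def snap(name,ctrl,fn):
    s=ctrl.get_state();im=ctrl.get_image(name);K=im["camera_matrix"]
    if name=="wrist":
        T=np.eye(4);T[:3,:3]=R.from_rotvec(s["tool_rot"]).as_matrix();T[:3,3]=s["position"];T=T@im["T_tool_cam"]
    else:T=im["cam_to_world"]
    cv2.imwrite(f"pics/{fn}.png",im["pixels"][:,:,::-1]);pickle.dump((K,T),open(f"pics/{fn}.pkl","wb"));return K,T
E
python3 - <<'E'
from h import *
from bench import ctrl
d=pickle.load(open("im0.pkl","rb"))["top"];K,T=d["camera_matrix"],d["cam_to_world"]
f=lambda u,v,z:onz(K,T,(205+(u+.5)/3.7-.5,125+(v+.5)/3.7-.5),z).round(4)
for n,a in dict(red=(578,288,704,268),blue=(600,380,723,351),yel=(610,449,738,437)).items():print(n,f(*a[:2],.027),f(*a[2:],.027))
print("spot",f(269,147,.14),"tip",f(147,198,.14),"handle",f(294,375,.09),"deck",f(12,140,.15),f(408,106,.15),f(428,400,.014),f(58,430,.014))
for n,u in dict(p1=(203,265),p2=(281,258),p3=(367,252)).items():print(n,f(*u,.1))
s=ctrl.get_state();print(R.from_rotvec(s["tool_rot"]).as_matrix().round(3))
R.identity()
im=ctrl.get_image("wrist");print(im["T_tool_cam"].round(4).tolist(),im["camera_matrix"].round(1).tolist())
E
```

```text
red [ 0.5778 -0.1579  0.027 ] [ 0.5949 -0.2696  0.027 ]
blue [ 0.4959 -0.1759  0.027 ] [ 0.5209 -0.2847  0.027 ]
yel [ 0.435  -0.1836  0.027 ] [ 0.4448 -0.2961  0.027 ]
spot [0.6796 0.1081 0.14  ] tip [0.6373 0.2091 0.14  ] handle [0.4948 0.0901 0.09  ] deck [0.6844 0.3193 0.15  ] [ 0.7111 -0.0075  0.15  ] [ 0.4807 -0.0248  0.014 ] [0.4564 0.3016 0.014 ]
p1 [0.5878 0.1663 0.1   ]
p2 [0.5933 0.1004 0.1   ]
p3 [0.598  0.0276 0.1   ]
[[-0.947  0.32  -0.   ]
 [ 0.32   0.947 -0.002]
 [-0.    -0.002 -1.   ]]
[[-0.0006, -0.9705, -0.2409, 0.0649], [1.0, -0.0007, 0.0001, 0.0002], [-0.0002, -0.2409, 0.9705, -0.1625], [0.0, 0.0, 0.0, 1.0]] [[392.3, 0.0, 315.9], [0.0, 392.3, 232.4], [0.0, 0.0, 1.0]]
```

```bash
python3 - <<'E'
from h import *
from bench import ctrl
s=ctrl.get_state();R0=R.from_rotvec(s["tool_rot"]);y=np.radians(4.5);c,sn=np.cos(y),np.sin(y)
print(move(tool([.5*c,.5*sn,-.866],[-sn,c,0]),[.503,.093,.256],R0,s["position"]))
E
```

```text
(array([ -3.64, -29.98,  22.65]), array([ 29.51, -52.24,   3.43]))
```

{"method": "carry_out", "body": {
  "steps": [
    [0,0,0,0,0,5,1],
    [0,0,0,0,0,10,1],
    [0,0,0,0,0,15,1],
    [0,0,0,0,0,20,1],
    [0,0,0,2.5,-4,20,1],
    [0,0,0,5,-8,20,1],
    [0,0,0,7.5,-12,20,1],
    [0,0,0,10,-16,20,1],
    [0,0,0,12.5,-20,20,1],
    [0,0,0,15,-24,20,1],
    [0,0,0,17.5,-28,20,1],
    [0,0,0,20,-32,20,1]
  ]
}}

```text
time: 1.35
position: [0.4087, 0.2939, 0.4225]
tool_rot: [0.51, 3.1, 0.0]
ft_force: [0.0, 0.2, -0.3]
grip_width: 0.997
grip_force: 0.0
```

{"method": "carry_out", "body": {
  "steps": [
    [-0.7,-6,4.5,2,-4,-1,1],
    [-1.5,-12,9,4,-8,-2,1],
    [-2.2,-18,13.6,6,-13,-3,1],
    [-2.9,-24,18.1,8,-17,-6,1],
    [-3.64,-30,22.65,9.5,-20,-10,1],
    [-3.64,-30,22.65,9.5,-20,-14,1],
    [-3.64,-30,22.65,9.5,-20,-16.5,1],
    [-3.64,-30,22.65,9.5,-20,-16.5,1],
    [-3.64,-30,22.65,9.5,-20,-16.5,1]
  ]
}}

```text
time: 2.25
position: [0.5165, 0.13, 0.2719]
tool_rot: [-0.108, 2.659, 0.035]
ft_force: [0.2, 3.0, -0.1]
grip_width: 1.002
grip_force: 0.0
```

```bash
python3 - <<'E'
from h import *
from bench import ctrl
K,T=snap("wrist",ctrl,"w1");s=ctrl.get_state();print(s["position"],s["tool_rot"],s["ft_force"])
E
```

```text
[0.51501624 0.12278425 0.26595064] [-0.09640064  2.6671322   0.02397559] [-2.8574283  -1.50955297 -4.393133  ]
```

View pics/w1.png

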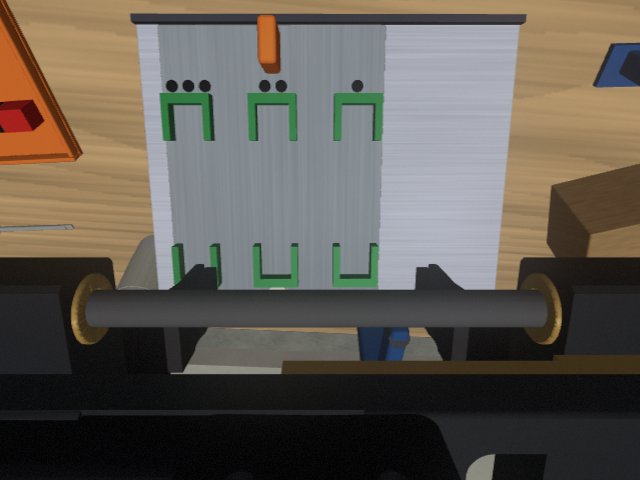

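The wrist view shows the shuttle with its dots: three at (172–205,86), two at (264–282,86) and one at (357,86). The handle is at (268,45), and the gripper hides the spot at (277,290). The arm was still moving, so I'll back off a little, let it settle and look again.

{"method": "carry_out", "body": {
  "steps": [
    [0,0,0,2.3,0,6,0.6],
    [0,0,0,2.3,0,6,0.6],
    [0,0,0,2.3,0,6,0.6],
    [0,0,0,2.3,0,6,0.6],
    [0,0,0,2.3,0,6,0.6],
    [0,0,0,2.3,0,6,0.6],
    [0,0,0,2.3,0,6,0.6]
  ]
}}

```text
time: 3.0
position: [0.5404, 0.1249, 0.3321]
tool_rot: [-0.095, 2.66, 0.023]
ft_force: [-0.6, 0.2, 0.0]
grip_width: 0.604
grip_force: 0.0
```

```bash
python3 - <<'E'
from h import *
from bench import ctrl
K,T=snap("wrist",ctrl,"w2");s=ctrl.get_state();print(s["position"],s["tool_rot"],abs(s["qd"]).max(),s["joint_positions"].round(2))
a=cv2.imread("pics/w2.png")[0:300,120:520];cv2.imwrite("pics/w2c.png",cv2.resize(a,None,fx=2,fy=2,interpolation=cv2.INTER_CUBIC))
E
```

```text
[0.54049728 0.12495886 0.33230606] [-0.09457013  2.65988156  0.02271282] 0.004756877457563476 [-0.09 -0.27 -0.22  1.91  0.06  1.02  1.3 ]
```

View pics/w2c.png

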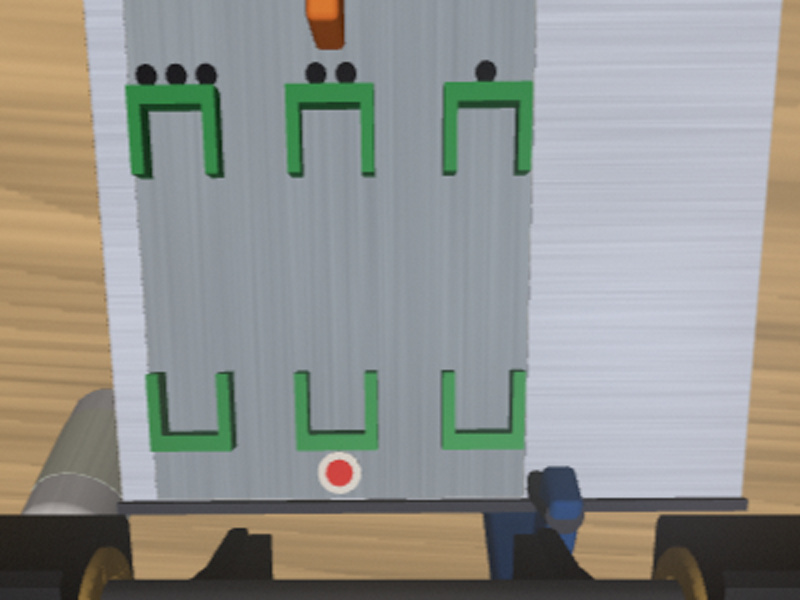

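The crop shows the shuttle clearly. Crop pixels: the spot is at (340,472), pocket 2's inner guide corners are at (300,103), (362,103), (307,434) and (367,434), and the punch is near (540,480). I'll fit the shuttle's pose.

```bash
cat > fit.py <<'E'
from h import *
from scipy.optimize import least_squares
K,T=pickle.load(open("pics/w2.pkl","rb"))
px=[];P=[]
for dy,ul,ur,vl,tl,tr,vt in((0,300,362,103,307,367,434),(.072,456,518,102,454,513,432),(-.072,144,202,105,160,218,434)):
    px+=[(ul,vl),(ur,vl),(tl,vt),(tr,vt)];P+=[(-.076,dy-.014,.014),(-.076,dy+.014,.014),(.076,dy-.014,.014),(.076,dy+.014,.014)]
px=np.array(px,float);px=(px+.5)/2-.5+[120,0];P=np.array(P)
def M(v):return R.from_euler('z',v[3])*R.from_euler('y',v[4] if len(v)>4 else -np.pi/6)
f=lambda v:(proj(K,T,M(v).apply(P)+v[:3])-px).ravel()
r=least_squares(f,[.593,.1,.1,.08]);r5=least_squares(f,[.593,.1,.1,.08,-.52])
for q in(r,r5):print(q.x.round(4),"rms px",np.sqrt((q.fun**2).mean()).round(2))
def onplane(K,T,uv,v,h=0):
    n=M(v).apply([0,0,1]);o,d=ray(K,T,uv);p=o+d*((v[:3]+n*h-o)@n)/(d@n);return p,M(v).inv().apply(p-v[:3])
if __name__=="__main__":
    print("spot",onplane(K,T,(120+340/2,472/2),r.x),"tip?",onplane(K,T,(120+538/2,474/2),r.x,.008))
    d=pickle.load(open("im0.pkl","rb"))["top"];Kt,Tt=d["camera_matrix"],d["cam_to_world"]
    c=lambda u,v:(205+u/3.7,125+v/3.7)
    print("top spot",onplane(Kt,Tt,c(269,147),r.x)[1],"tip",onplane(Kt,Tt,c(147,198),r.x,.008)[1])
    np.save("pk.npy",r.x)
E
python3 fit.py
```

```text
[0.5955 0.1007 0.0954 0.077 ] rms px 0.6
[ 0.595   0.1007  0.0961  0.0793 -0.5691] rms px 0.4
spot (array([0.68066177, 0.10778618, 0.14474518]), array([9.86957109e-02, 5.36605189e-04, 1.30040107e-17])) tip? (array([0.66877383, 0.20794735, 0.1515853 ]), array([0.09851955, 0.10131527, 0.008     ]))
top spot [ 9.52522077e-02 -2.37635401e-04 -2.12961474e-17] tip [0.06251715 0.10448961 0.008     ]
```

```bash
python3 - <<'E'
from h import *
from bench import ctrl
s=ctrl.get_state()
print(move(tool([0,0,-1],[.988,.151,0]),[.515,-.25,.24],R.from_rotvec(s["tool_rot"]),s["position"]))
E
```

```text
(array([ 18.86,  23.57, -83.61]), array([ -2.55, -37.5 ,  -9.23]))
```

{"method": "carry_out", "body": {
  "steps": [
    [1.7,2.1,-7.6,0,-3,0,0.6],
    [3.4,4.3,-15.2,0,-6,0,0.6],
    [5.1,6.4,-22.8,0,-9,0,0.6],
    [6.9,8.6,-30.4,-0.5,-13,0,0.6],
    [8.6,10.7,-38,-1,-17,0,0.6],
    [10.3,12.9,-45.6,-1,-21,-1,0.6],
    [12,15,-53.2,-1.5,-25,-2,0.6],
    [13.7,17.1,-60.8,-2,-29,-4,0.6],
    [15.4,19.3,-68.4,-2.5,-33,-6,0.6],
    [17.1,21.4,-76,-2.5,-36,-8,0.6],
    [18.86,23.57,-83.6,-2.5,-37.5,-9,0.6],
    [18.86,23.57,-83.6,-2.5,-37.5,-9,0.6]
  ]
}}

```text
time: 4.25
position: [0.5144, -0.2533, 0.2398]
tool_rot: [-2.052, -2.374, 0.006]
ft_force: [-0.0, -0.8, 0.2]
grip_width: 0.597
grip_force: 0.0
```

{"method": "carry_out", "body": {
  "steps": [
    [0,0,0,0,0,0,0.6],
    [0,0,0,0,0,0,0.6],
    [0,0,0,0,0,0,0.6]
  ]
}}

```text
time: 4.55
position: [0.5164, -0.2485, 0.2441]
tool_rot: [2.041, 2.385, 0.001]
ft_force: [-1.2, -0.5, -0.1]
grip_width: 0.604
grip_force: 0.0
```

```bash
python3 - <<'E'
from h import *
from bench import ctrl
K,T=snap("wrist",ctrl,"w3");s=ctrl.get_state();print(s["position"],s["tool_rot"],abs(s["qd"]).max(),s["joint_positions"].round(2))
a=cv2.imread("pics/w3.png")[0:300,120:520];cv2.imwrite("pics/w3c.png",cv2.resize(a,None,fx=2,fy=2,interpolation=cv2.INTER_CUBIC))
E
```

```text
[ 0.51631289 -0.24867106  0.24402746] [2.04135681e+00 2.38433701e+00 1.06695739e-03] 0.008217579521247402 [ 0.3   0.14  0.11  1.62 -0.02  1.37  0.57]
```

View pics/w3c.png

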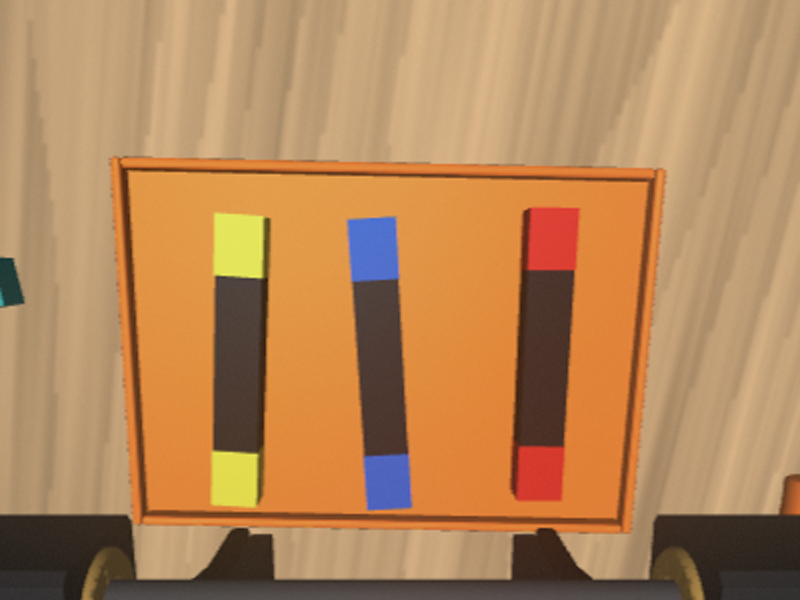

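The crop shows three tubes with clear top-face corners. Yellow is (214,213)–(258,506), blue (348,219)–(411,506) and red (528,208)–(562,500).

```bash
cat > tubes.py <<'E'
from h import *
K,T=pickle.load(open("pics/w3.pkl","rb"))
C=dict(yellow=[(214,213),(265,216),(258,506),(211,504)],blue=[(348,219),(396,216),(411,506),(369,510)],red=[(528,208),(579,209),(562,500),(516,499)])
TU={}
for n,c in C.items():
    p=np.array([onz(K,T,((u+.5)/2-.5+120,(v+.5)/2-.5),.027) for u,v in c])
    a=(p[0]+p[1]-p[2]-p[3])/2;L=np.linalg.norm(a);a/=L;cen=p.mean(0)
    TU[n]=dict(a=a,cen=cen,grasp=cen+a*.015-[0,0,.018],rot=tool([0,0,-1],[a[1],-a[0],0]))
    if __name__=="__main__":print(n,"cen",cen.round(4),"L",L.round(4),"w",np.linalg.norm(p[0]-p[1]).round(4),"axis",a.round(3),"grasp",TU[n]["grasp"].round(4))
E
cat > go.py <<'E'
import sys
from tubes import *
from bench import ctrl
from fit import M
pk=np.load("pk.npy")
def pocket(i,h,dx=-.015,dy=0): # TCP pose, h above floor
    m=M(pk);return tool(m.apply([0,0,-1]),m.apply([0,1,0])),pk[:3]+m.apply([dx,(2-i)*.072+dy,h])
def rel(t):
    s=ctrl.get_state();return move(t[0],t[1],R.from_rotvec(s["tool_rot"]),s["position"])
E
python3 tubes.py; python3 -c "
from go import *
t=TU['red'];print(rel((t['rot'],t['grasp'])));print([pocket(i,.004)[1].round(4) for i in (1,2,3)])"
```

```text
yellow cen [ 0.4403 -0.2399  0.027 ] L 0.1402 w 0.0235 axis [-0.089  0.996  0.   ] grasp [ 0.4389 -0.2249  0.009 ]
blue cen [ 0.5094 -0.2306  0.027 ] L 0.1405 w 0.0222 axis [-0.211  0.977  0.   ] grasp [ 0.5063 -0.2159  0.009 ]
red cen [ 0.5873 -0.2142  0.027 ] L 0.1398 w 0.0236 axis [-0.151  0.988  0.   ] grasp [ 0.585  -0.1994  0.009 ]
[0.5955 0.1007 0.0954 0.077 ] rms px 0.6
[ 0.595   0.1007  0.0961  0.0793 -0.5691] rms px 0.4
(array([ 0.07,  0.15, -0.16]), array([  6.87,   4.93, -23.5 ]))
[array([0.575 , 0.1713, 0.0914]), array([0.5805, 0.0995, 0.0914]), array([0.5861, 0.0277, 0.0914])]
```

{"method": "carry_out", "body": {
  "steps": [
    [0,0,0,5,3.5,-3,0.6],
    [0,0,0,6.9,4.9,-8,0.6],
    [0,0,0,6.9,4.9,-13,0.6],
    [0,0,0,6.9,4.9,-18,0.6],
    [0,0,0,6.9,4.9,-21,0.6],
    [0,0,0,6.9,4.9,-22.5,0.6],
    [0,0,0,6.9,4.9,-23.5,0.6],
    [0,0,0,6.9,4.9,-23.5,0.6]
  ]
}}

```text
time: 5.4
position: [0.5855, -0.2011, 0.0087]
tool_rot: [2.045, 2.382, 0.0]
ft_force: [-0.3, 0.6, -0.3]
grip_width: 0.602
grip_force: 0.0
```

{"method": "carry_out", "body": {
  "steps": [
    [0,0,0,0,0,0,0.15],
    [0,0,0,0,0,0,0.15],
    [0,0,0,0,0,0,0.15],
    [0,0,0,0,0,0,0.15],
    [0,0,0,0,0,0,0.15],
    [0,0,0,0,0,0,0.15]
  ],
  "squeeze": 25
}}

```text
time: 6.0
position: [0.5852, -0.2011, 0.0085]
tool_rot: [2.046, 2.382, -0.0]
ft_force: [-1.2, 0.3, 3.2]
grip_width: 0.249
grip_force: 25.0
```

```bash
python3 -c "
from go import *
s=ctrl.get_state();print(s['position'].round(4),s['grip_width'],s['grip_force'],s['ft_force'].round(1))
R0=R.from_rotvec(s['tool_rot']);t=pocket(1,.10);print(t[1],rel(t),t[0].as_rotvec())"
```

```text
[0.5955 0.1007 0.0954 0.077 ] rms px 0.6
[ 0.595   0.1007  0.0961  0.0793 -0.5691] rms px 0.4
[ 0.5852 -0.2011  0.0085] 0.24913257115036977 24.992883503437042 [-1.2  0.3  3.2]
[0.52714381 0.1676245  0.17449987] (array([-20.48, -25.69,  83.6 ]), array([-5.8 , 36.88, 16.6 ])) [-0.10071763  2.61631354  0.02698721]
```

{"method": "carry_out", "body": {
  "steps": [
    [0,0,0,0,0,5,0.15],
    [0,0,0,0,0,10,0.15],
    [0,0,0,0,0,15,0.15],
    [-1.9,-2.3,7.6,-1,3,19,0.15],
    [-3.7,-4.7,15.2,-1,7,22,0.15],
    [-5.6,-7,22.8,-2,11,24,0.15],
    [-7.5,-9.3,30.4,-2,15,25,0.15],
    [-9.3,-11.7,38,-3,19,25,0.15],
    [-11.2,-14,45.6,-4,23,25,0.15],
    [-13,-16.4,53.2,-5,27,25,0.15],
    [-14.9,-18.7,60.8,-5.8,31,25,0.15],
    [-16.8,-21,68.4,-5.8,35,25,0.15]
  ]
}}

```text
time: 7.2
position: [0.5252, 0.1507, 0.2575]
tool_rot: [0.267, 2.685, 0.021]
ft_force: [0.9, -0.3, -0.9]
grip_width: 0.252
grip_force: 25.0
```

```bash
python3 -c "
from go import *
s=ctrl.get_state();print(s['position'].round(4),s['grip_width'],s['grip_force'],s['joint_positions'].round(2))
t=pocket(1,.10);print(rel(t))"|tail -2
```

```text
[0.5252 0.1507 0.2575] 0.25185297076046176 24.988906681537628 [-0.13 -0.21 -0.3   2.    0.18  0.95  0.86]
(array([-3.52, -4.61, 14.87]), array([ 0.2 ,  1.69, -8.3 ]))
```

{"method": "carry_out", "body": {
  "steps": [
    [-1.8,-2.3,7.4,0,1,-1,0.15],
    [-3.5,-4.6,14.8,0.2,1.6,-3,0.15],
    [-3.5,-4.6,14.8,0.2,1.6,-6,0.15],
    [-3.5,-4.6,14.8,0.2,1.6,-8.3,0.15],
    [-3.5,-4.6,14.8,0.2,1.6,-8.3,0.15],
    [-3.5,-4.6,14.8,0.2,1.6,-8.3,0.15],
    [-3.5,-4.6,14.8,0.2,1.6,-8.3,0.15]
  ]
}}

```text
time: 7.9
position: [0.5299, 0.1655, 0.1768]
tool_rot: [-0.09, 2.615, 0.029]
ft_force: [-0.3, 0.4, -0.6]
grip_width: 0.252
grip_force: 25.0
```

```bash
python3 -c "
from go import *
s=ctrl.get_state();print(s['position'].round(4),s['joint_positions'].round(2),s['ft_force'].round(1))
for h in (.1,.03,.006,.003):print(rel(pocket(1,h)))
K,T=snap('wrist',ctrl,'w4')"|tail -5
```

```text
[0.5299 0.1655 0.1768] [-0.16 -0.19 -0.29  2.18  0.22  0.66  1.04] [-0.3  0.4 -0.6]
(array([-0.21,  0.06,  0.42]), array([-0.27,  0.22, -0.23]))
(array([-0.21,  0.06,  0.42]), array([ 3.22,  0.49, -6.29]))
(array([-0.21,  0.06,  0.42]), array([ 4.41,  0.58, -8.37]))
(array([-0.21,  0.06,  0.42]), array([ 4.56,  0.59, -8.63]))
```

View pics/w4.png

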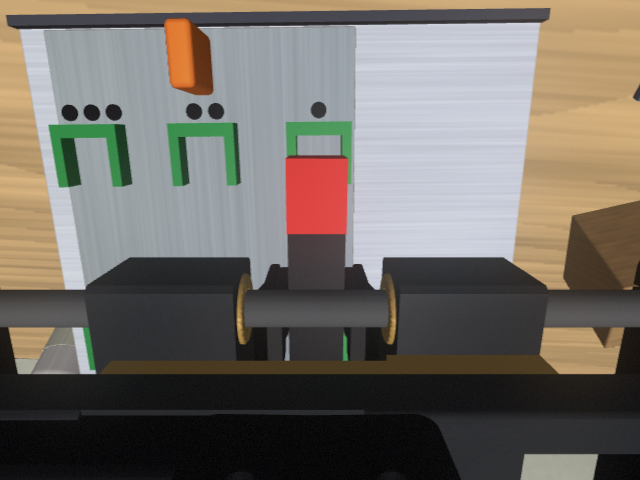

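The wrist view shows the red tube at u 286–348, nearly centred over pocket 1's guides (287–351). That agrees with the computed +2 mm correction. I'll lower it.

{"method": "carry_out", "body": {
  "steps": [
    [-0.2,0.1,0.4,0,0.2,-0.3,0.15],
    [-0.2,0.1,0.4,1.6,0.4,-3.3,0.15],
    [-0.2,0.1,0.4,3.2,0.5,-6.3,0.15],
    [-0.2,0.1,0.4,3.8,0.53,-7.3,0.15],
    [-0.2,0.1,0.4,4.2,0.56,-8,0.15],
    [-0.2,0.1,0.4,4.4,0.58,-8.3,0.15],
    [-0.2,0.1,0.4,4.4,0.58,-8.3,0.15],
    [-0.2,0.1,0.4,4.4,0.58,-8.3,0.15]
  ]
}}

```text
time: 8.75
position: [0.5735, 0.1713, 0.0934]
tool_rot: [-0.101, 2.617, 0.027]
ft_force: [0.8, -0.0, -1.8]
grip_width: 0.244
grip_force: 25.0
```

```bash
python3 -c "
from go import *
s=ctrl.get_state();print(s['position'].round(4),s['joint_positions'].round(2),s['ft_force'].round(1))
print(rel(pocket(1,.004)))
K,T=snap('wrist',ctrl,'w5')
cv2.imwrite('pics/w5c.png',cv2.resize(cv2.imread('pics/w5.png')[60:300,150:470],None,fx=2,fy=2))"|tail -2
```

```text
[0.5735 0.1713 0.0934] [-0.13  0.03 -0.32  2.18  0.42  0.48  0.87] [ 0.8 -0.  -1.8]
(array([ 0.01, -0.05, -0.01]), array([ 0.15, -0.  , -0.2 ]))
```

View pics/w5c.png

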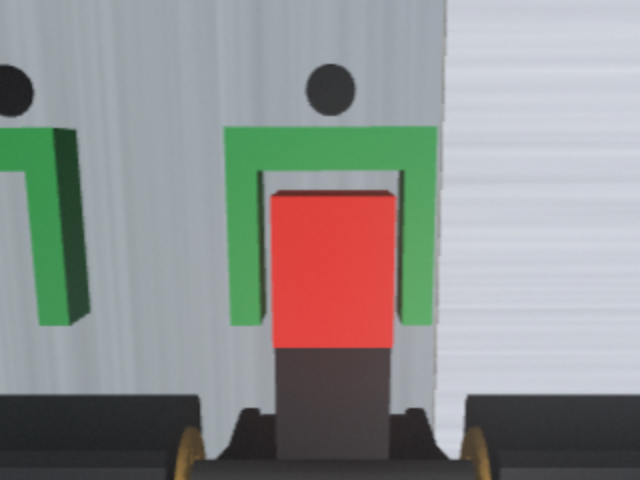

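The red tube sits inside pocket 1's guides (crop 272–394 against an inner gap of 262–400), with a small gap to the end stop. I'll ease it down to contact.

{"method": "carry_out", "body": {
  "steps": [
    [0,0,0,0.05,0,-0.1,0.15],
    [0,0,0,0.1,0,-0.2,0.15],
    [0,0,0,0.15,0,-0.25,0.15],
    [0,0,0,0.18,0,-0.3,0.15],
    [0,0,0,0.18,0,-0.3,0.15],
    [0,0,0,0.18,0,-0.3,0.15]
  ]
}}

```text
time: 9.4
position: [0.5744, 0.1713, 0.092]
tool_rot: [-0.101, 2.617, 0.024]
ft_force: [-24.4, -4.3, 26.1]
grip_width: 0.251
grip_force: 25.0
```

{"method": "carry_out", "body": {
  "steps": [
    [0,0,0,-0.05,0,0.1,0.15],
    [0,0,0,-0.05,0,0.1,0.5],
    [0,0,0,-0.05,0,0.1,0.5],
    [0,0,0,-0.05,0,0.1,0.5],
    [0,0,0,-0.5,0,0.9,0.5],
    [0,0,0,-1.5,-0.1,2.6,0.5],
    [0,0,0,-3.5,-0.3,6,0.5],
    [0,0,0,-5.5,-0.4,9.5,0.5],
    [0,0,0,-5.5,-0.4,9.5,0.5],
    [0,0,0,-5.5,-0.4,9.5,0.5]
  ]
}}

```text
time: 10.4
position: [0.5199, 0.1672, 0.1857]
tool_rot: [-0.101, 2.616, 0.027]
ft_force: [0.4, 1.1, -0.7]
grip_width: 0.502
grip_force: 0.0
```

```bash
python3 -c "
from go import *
s=ctrl.get_state();print(s['position'].round(4),s['joint_positions'].round(2),s['ft_force'].round(1),s['time'])
K,T=snap('wrist',ctrl,'w6')
t=TU['yellow'];print(rel((t['rot'],t['grasp'])))
"|tail -2
```

```text
[0.5199 0.1672 0.1857] [-0.14 -0.22 -0.31  2.19  0.2   0.69  1.06] [ 0.4  1.1 -0.7] 10.4
(array([ 21.36,  25.17, -87.09]), array([ -8.05, -39.16, -17.5 ]))
```

```bash
cat > chk.py <<'E'
from go import *
HUE=dict(red=((0,170,120),(8,255,255)),yellow=((24,120,120),(36,255,255)),blue=((105,120,90),(125,255,255)))
def chk(fn,col,i):
    K,T=pickle.load(open(f"pics/{fn}.pkl","rb"));im=cv2.cvtColor(cv2.imread(f"pics/{fn}.png"),cv2.COLOR_BGR2HSV)
    n,l,st,c=cv2.connectedComponentsWithStats(cv2.inRange(im,*[np.array(x) for x in HUE[col]]))
    m=M(pk)
    for k in range(1,n):
        if st[k,4]>400:
            p=cv2.boxPoints(cv2.minAreaRect(np.argwhere(l==k)[:,::-1].astype(np.float32)))
            print(col,"box in pocket frame mm (top plane 22)",[(m.inv().apply(onplane(K,T,q,pk,.022)[0]-pk[:3])*1000-[0,(2-i)*72,0])[:2].round(1).tolist() for q in p])
E
sed -i 's/import M$/import M,onplane/' go.py
python3 -c "
from chk import *
chk('w6','red',1)"|tail -3
```

```text
[ 0.595   0.1007  0.0961  0.0793 -0.5691] rms px 0.4
red box in pocket frame mm (top plane 22) [[-71.8, -10.7], [-71.8, 10.8], [-44.5, 11.1], [-44.5, -11.0]]
red box in pocket frame mm (top plane 22) [[52.3, -11.3], [52.3, 10.7], [69.7, 10.8], [69.7, -11.5]]
```

{"method": "carry_out", "body": {
  "steps": [
    [0,0,0,-1,-1,5,0.6],
    [1.9,2.3,-7.9,-1,-4,9,0.6],
    [3.9,4.6,-15.8,-2,-8,11,0.6],
    [5.8,6.9,-23.7,-2,-12,11,0.6],
    [7.8,9.1,-31.6,-3,-16,11,0.6],
    [9.7,11.4,-39.5,-3,-20,10,0.6],
    [11.6,13.7,-47.4,-4,-24,8,0.6],
    [13.6,16,-55.3,-5,-28,6,0.6],
    [15.5,18.3,-63.2,-6,-32,3,0.6],
    [17.5,20.6,-71.1,-7,-36,0,0.6],
    [19.4,22.9,-79,-8,-39,-3,0.6],
    [21.4,25.2,-87.1,-8,-39,-6,0.6]
  ]
}}

```text
time: 11.65
position: [0.4366, -0.2282, 0.121]
tool_rot: [-2.132, -2.302, 0.004]
ft_force: [0.4, -0.2, 0.0]
grip_width: 0.601
grip_force: 0.0
```

{"method": "carry_out", "body": {
  "steps": [
    [0,0,0,0,0,0,0.6],
    [0,0,0,0,0,0,0.6],
    [0,0,0,0,0,0,0.6]
  ]
}}

```text
time: 11.95
position: [0.4405, -0.2225, 0.1248]
tool_rot: [2.114, 2.322, 0.002]
ft_force: [0.2, -0.2, 1.4]
grip_width: 0.607
grip_force: 0.0
```

```bash
python3 -c "
from go import *
s=ctrl.get_state();print(s['position'].round(4),s['joint_positions'].round(2),s['ft_force'].round(1),s['time'])
t=TU['yellow'];print(rel((t['rot'],t['grasp'])))
"|tail -2
```

```text
[ 0.4405 -0.2225  0.1248] [ 0.29  0.06  0.13  1.96 -0.01  1.12  0.52] [ 0.2 -0.2  1.4] 11.95
(array([-0.01,  0.11, -0.24]), array([ -0.15,  -0.24, -11.58]))
```

Red is seated precisely, with its cap at −71.8…−44.5 mm along the pocket and ±11 mm across. Next is yellow.

{"method": "carry_out", "body": {
  "steps": [
    [0,0,-0.2,-0.15,-0.25,-4,0.6],
    [0,0,-0.2,-0.15,-0.25,-8,0.6],
    [0,0,-0.2,-0.15,-0.25,-10.5,0.6],
    [0,0,-0.2,-0.15,-0.25,-11.6,0.6],
    [0,0,-0.2,-0.15,-0.25,-11.6,0.6],
    [0,0,-0.2,-0.15,-0.25,-11.6,0.15],
    [0,0,-0.2,-0.15,-0.25,-11.6,0.15],
    [0,0,-0.2,-0.15,-0.25,-11.6,0.15],
    [0,0,-0.2,-0.15,-0.25,-11.6,0.15],
    [0,0,-0.2,-0.15,-0.25,-11.6,0.15]
  ],
  "squeeze": 25
}}

```text
time: 12.95
position: [0.4385, -0.2259, 0.0084]
tool_rot: [2.123, 2.315, 0.002]
ft_force: [-0.4, -0.5, 4.4]
grip_width: 0.253
grip_force: 25.0
```

```bash
python3 -c "
from go import *
s=ctrl.get_state();print(s['position'].round(4),s['grip_width'],s['ft_force'].round(1),s['time'])
print(rel(pocket(2,.1)))
"|tail -2
```

```text
[ 0.4385 -0.2259  0.0084] 0.2534890961809385 [-0.4 -0.5  4.4] 12.95
(array([-21.56, -25.29,  87.21]), array([ 9.42, 32.17, 16.61]))
```

{"method": "carry_out", "body": {
  "steps": [
    [0,0,0,0,0,5,0.15],
    [0,0,0,0,0,10,0.15],
    [0,0,0,0,0,15,0.15],
    [-2,-2.3,7.9,1,3,19,0.15],
    [-3.9,-4.6,15.9,3,6,22,0.15],
    [-5.9,-6.9,23.8,5,9,24,0.15],
    [-7.8,-9.2,31.7,7,13,25,0.15],
    [-9.8,-11.5,39.6,9,17,25,0.15],
    [-11.8,-13.8,47.6,9.4,21,25,0.15],
    [-13.7,-16.1,55.5,9.4,25,25,0.15],
    [-15.7,-18.4,63.4,9.4,29,25,0.15],
    [-17.6,-20.7,71.4,9.4,32,25,0.15]
  ]
}}

```text
time: 14.15
position: [0.5311, 0.0976, 0.2574]
tool_rot: [0.279, 2.684, 0.024]
ft_force: [1.1, 0.2, -1.7]
grip_width: 0.253
grip_force: 25.0
```

{"method": "carry_out", "body": {
  "steps": [
    [-2,-2.3,7.9,0,0,-1,0.15],
    [-3.9,-4.6,15.8,0,0,-4,0.15],
    [-3.9,-4.6,15.8,0,0,-8,0.15],
    [-3.9,-4.6,15.8,0,0,-8,0.15],
    [-3.9,-4.6,15.8,0,0,-8,0.15],
    [-3.9,-4.6,15.8,0,0,-8,0.15]
  ]
}}

```text
time: 14.75
position: [0.5339, 0.0949, 0.1807]
tool_rot: [-0.1, 2.613, 0.028]
ft_force: [-0.0, 0.5, -0.1]
grip_width: 0.252
grip_force: 25.0
```

```bash
python3 -c "
from go import *
s=ctrl.get_state();print(s['position'].round(4),s['joint_positions'].round(2),s['ft_force'].round(1),s['grip_width'])
for h in (.1,.03,.007,.004):print(rel(pocket(2,h)))
"|tail -5
```

```text
[0.5339 0.0949 0.1807] [-0.13 -0.24 -0.15  2.22  0.11  0.65  1.29] [-0.   0.5 -0.1] 0.2522248033014406
(array([-0.05,  0.17,  0.02]), array([-0.12,  0.09, -0.62]))
(array([-0.05,  0.17,  0.02]), array([ 3.37,  0.36, -6.69]))
(array([-0.05,  0.17,  0.02]), array([ 4.52,  0.45, -8.68]))
(array([-0.05,  0.17,  0.02]), array([ 4.67,  0.46, -8.94]))
```

{"method": "carry_out", "body": {
  "steps": [
    [0,0.2,0,-0.1,0.1,-0.6,0.15],
    [0,0.2,0,1.6,0.2,-3.6,0.15],
    [0,0.2,0,3.4,0.36,-6.7,0.15],
    [0,0.2,0,4,0.42,-7.8,0.15],
    [0,0.2,0,4.4,0.45,-8.4,0.15],
    [0,0.2,0,4.5,0.45,-8.7,0.15],
    [0,0.2,0,4.58,0.46,-8.8,0.15],
    [0,0.2,0,4.65,0.46,-8.9,0.15],
    [0,0.2,0,4.7,0.46,-9,0.15],
    [0,0.2,0,4.7,0.46,-9,0.15]
  ]
}}

```text
time: 15.75
position: [0.5787, 0.0991, 0.0911]
tool_rot: [-0.1, 2.62, 0.025]
ft_force: [-23.3, -2.9, 22.5]
grip_width: 0.25
grip_force: 25.0
```

```bash
python3 -c "
from chk import *
s=ctrl.get_state();print(s['position'].round(4),s['ft_force'].round(1),s['grip_width'])
print(rel(pocket(2,.004)))
snap('wrist',ctrl,'w7');chk('w7','yellow',2)
"|tail -3
```

```text
[0.5787 0.0991 0.0911] [-23.3  -2.9  22.5] 0.2503163884414471
(array([ 0.07, -0.18,  0.05]), array([0.18, 0.05, 0.03]))
yellow box in pocket frame mm (top plane 22) [[-73.7, -11.6], [-73.6, 11.0], [-44.4, 11.5], [-44.4, -12.2]]
```

Yellow is down in contact and inside its pocket. I'll release, retreat and fetch blue.

{"method": "carry_out", "body": {
  "steps": [
    [0,0,0,-0.05,0,0.1,0.15],
    [0,0,0,-0.05,0,0.1,0.5],
    [0,0,0,-0.05,0,0.1,0.5],
    [0,0,0,-0.05,0,0.1,0.5],
    [0,0,0,-0.5,0,0.9,0.5],
    [0,0,0,-1.5,-0.1,2.6,0.5],
    [0,0,0,-3.5,-0.3,6,0.5],
    [0,0,0,-5,-0.4,8.7,0.5],
    [0,0,0,-5,-0.4,8.7,0.5],
    [0,0,0,-5,-0.4,8.7,0.5]
  ]
}}

```text
time: 16.8
position: [0.5295, 0.0951, 0.1761]
tool_rot: [-0.1, 2.618, 0.027]
ft_force: [0.3, 0.9, 0.3]
grip_width: 0.499
grip_force: 0.0
```

```bash
python3 -c "
from chk import *
s=ctrl.get_state();print(s['position'].round(4),s['joint_positions'].round(2),s['ft_force'].round(1),s['time'])
snap('wrist',ctrl,'w8');chk('w8','yellow',2);chk('w8','red',1)
t=TU['blue'];print(rel((t['rot'],t['grasp'])))
"|tail -6
```

```text
[ 0.595   0.1007  0.0961  0.0793 -0.5691] rms px 0.4
[0.5295 0.0951 0.1761] [-0.11 -0.24 -0.17  2.23  0.11  0.64  1.29] [0.3 0.9 0.3] 16.8
yellow box in pocket frame mm (top plane 22) [[-72.4, -11.4], [-72.4, 10.5], [-44.2, 10.8], [-44.3, -11.7]]
yellow box in pocket frame mm (top plane 22) [[44.7, -11.4], [44.8, 11.0], [69.9, 11.2], [69.8, -11.7]]
red box in pocket frame mm (top plane 22) [[-71.8, -11.6], [-71.7, 11.5], [-44.2, 13.8], [-44.2, -10.0]]
(array([ 19.36,  25.99, -80.19]), array([ -2.27, -31.08, -16.57]))
```

{"method": "carry_out", "body": {
  "steps": [
    [0,0,0,-1,-1,5,0.6],
    [1.8,2.4,-7.3,-1,-4,8,0.6],
    [3.5,4.7,-14.6,-2,-7,9,0.6],
    [5.3,7.1,-21.9,-2,-10,9,0.6],
    [7,9.4,-29.2,-2.3,-13,9,0.6],
    [8.8,11.8,-36.5,-2.3,-16,8,0.6],
    [10.6,14.2,-43.7,-2.3,-20,7,0.6],
    [12.3,16.5,-51,-2.3,-24,5,0.6],
    [14.1,18.9,-58.3,-2.3,-28,3,0.6],
    [15.8,21.3,-65.6,-2.3,-31,0,0.6],
    [17.6,23.6,-72.9,-2.3,-31,-3,0.6],
    [19.4,26,-80.2,-2.3,-31,-6,0.6]
  ]
}}

```text
time: 18.05
position: [0.5052, -0.2161, 0.1116]
tool_rot: [-1.979, -2.433, 0.002]
ft_force: [0.1, 0.6, -0.0]
grip_width: 0.599
grip_force: 0.0
```

{"method": "carry_out", "body": {
  "steps": [
    [0,0,0,0,0,0,0.6],
    [0,0,0,0,0,0,0.6],
    [0,0,0,0,0,0,0.6]
  ]
}}

```text
time: 18.35
position: [0.5067, -0.2151, 0.1159]
tool_rot: [1.969, 2.445, 0.002]
ft_force: [-0.3, 0.4, -0.3]
grip_width: 0.594
grip_force: 0.0
```

```bash
python3 -c "
from go import *
s=ctrl.get_state();print(s['position'].round(4),s['joint_positions'].round(2),s['ft_force'].round(1),s['time'])
t=TU['blue'];print(rel((t['rot'],t['grasp'])))
"|tail -2
```

```text
[ 0.5067 -0.2151  0.1159] [ 0.28  0.19  0.08  1.84 -0.02  1.12  0.58] [-0.3  0.4 -0.3] 18.35
(array([ 0.02,  0.12, -0.11]), array([ -0.05,  -0.09, -10.69]))
```

{"method": "carry_out", "body": {
  "steps": [
    [0,0,0,0,-0.1,-4,0.6],
    [0,0,0,0,-0.1,-8,0.6],
    [0,0,0,0,-0.1,-10,0.6],
    [0,0,0,0,-0.1,-10.7,0.6],
    [0,0,0,0,-0.1,-10.7,0.6],
    [0,0,0,0,-0.1,-10.7,0.15],
    [0,0,0,0,-0.1,-10.7,0.15],
    [0,0,0,0,-0.1,-10.7,0.15],
    [0,0,0,0,-0.1,-10.7,0.15],
    [0,0,0,0,-0.1,-10.7,0.15]
  ],
  "squeeze": 25
}}

```text
time: 19.35
position: [0.5063, -0.2162, 0.0083]
tool_rot: [1.973, 2.444, 0.001]
ft_force: [0.4, -0.1, 2.0]
grip_width: 0.252
grip_force: 25.0
```

```bash
python3 -c "
from go import *
s=ctrl.get_state();print(s['position'].round(4),s['grip_width'],s['ft_force'].round(1),s['time'])
print(rel(pocket(3,.1)))
"|tail -2
```

```text
[ 0.5063 -0.2162  0.0083] 0.25154575238214005 [ 0.4 -0.1  2. ] 19.35
(array([-19.58, -26.18,  80.19]), array([ 3.19, 24.03, 16.62]))
```

{"method": "carry_out", "body": {
  "steps": [
    [0,0,0,0,0,5,0.15],
    [0,0,0,0,0,10,0.15],
    [0,0,0,0,0,15,0.15],
    [-1.8,-2.4,7.3,0.5,2,19,0.15],
    [-3.6,-4.8,14.6,1,4,22,0.15],
    [-5.3,-7.1,21.9,1.5,7,24,0.15],
    [-7.1,-9.5,29.2,2,10,25,0.15],
    [-8.9,-11.9,36.5,3,13,25,0.15],
    [-10.7,-14.3,43.7,3.2,16,25,0.15],
    [-12.5,-16.7,51,3.2,19,25,0.15],
    [-14.2,-19,58.3,3.2,22,25,0.15],
    [-16,-21.4,65.6,3.2,24,25,0.15]
  ]
}}

```text
time: 20.55
position: [0.5374, 0.0267, 0.2575]
tool_rot: [0.25, 2.689, 0.024]
ft_force: [0.3, -0.6, -1.1]
grip_width: 0.251
grip_force: 25.0
```

{"method": "carry_out", "body": {
  "steps": [
    [-1.8,-2.4,7.3,0,0,-1,0.15],
    [-3.6,-4.8,14.6,0,0,-4,0.15],
    [-3.6,-4.8,14.6,0,0,-8,0.15],
    [-3.6,-4.8,14.6,0,0,-8,0.15],
    [-3.6,-4.8,14.6,0,0,-8,0.15],
    [-3.6,-4.8,14.6,0,0,-8,0.15]
  ]
}}

```text
time: 21.15
position: [0.5399, 0.0242, 0.1808]
tool_rot: [-0.101, 2.612, 0.026]
ft_force: [1.3, -0.3, -0.3]
grip_width: 0.251
grip_force: 25.0
```

```bash
python3 -c "
from go import *
s=ctrl.get_state();print(s['position'].round(4),s['joint_positions'].round(2),s['ft_force'].round(1),s['grip_width'])
for h in (.1,.03,.007,.004):print(rel(pocket(3,h)))
"|tail -5
```

```text
[0.5399 0.0242 0.1808] [-0.04 -0.25 -0.06  2.23 -0.01  0.64  1.55] [ 1.3 -0.3 -0.3] 0.2507682009028503
(array([0.04, 0.23, 0.  ]), array([-0.17, -0.02, -0.63]))
(array([0.04, 0.23, 0.  ]), array([ 3.32,  0.25, -6.69]))
(array([0.04, 0.23, 0.  ]), array([ 4.46,  0.34, -8.68]))
(array([0.04, 0.23, 0.  ]), array([ 4.61,  0.35, -8.94]))
```

{"method": "carry_out", "body": {
  "steps": [
    [0,0.2,0,-0.1,0,-0.6,0.15],
    [0,0.2,0,1.6,0.1,-3.6,0.15],
    [0,0.2,0,3.3,0.25,-6.7,0.15],
    [0,0.2,0,4,0.3,-7.8,0.15],
    [0,0.2,0,4.35,0.33,-8.4,0.15],
    [0,0.2,0,4.45,0.34,-8.7,0.15],
    [0,0.2,0,4.52,0.35,-8.8,0.15],
    [0,0.2,0,4.6,0.35,-8.9,0.15],
    [0,0.2,0,4.63,0.35,-9,0.15],
    [0,0.2,0,4.63,0.35,-9,0.15]
  ]
}}

```text
time: 22.15
position: [0.584, 0.0274, 0.091]
tool_rot: [-0.101, 2.619, 0.026]
ft_force: [-23.5, -0.3, 21.7]
grip_width: 0.254
grip_force: 25.0
```

```bash
python3 -c "
from chk import *
s=ctrl.get_state();print(s['position'].round(4),s['ft_force'].round(1),s['grip_width'])
print(rel(pocket(3,.004)))
snap('wrist',ctrl,'w9');chk('w9','blue',3)
"|tail -3
```

```text
[0.584  0.0274 0.091 ] [-23.5  -0.3  21.7] 0.2535675149870119
(array([ 0.06, -0.16,  0.02]), array([0.21, 0.03, 0.04]))
blue box in pocket frame mm (top plane 22) [[-73.2, -11.4], [-73.2, 11.1], [-43.9, 11.7], [-43.9, -12.0]]
```

{"method": "carry_out", "body": {
  "steps": [
    [0,0,0,-0.05,0,0.1,0.15],
    [0,0,0,-0.05,0,0.1,0.5],
    [0,0,0,-0.05,0,0.1,0.5],
    [0,0,0,-0.05,0,0.1,0.5],
    [0,0,0,-0.5,0,0.9,0.5],
    [0,0,0,-1.5,-0.1,2.6,0.5],
    [0,0,0,-3.5,0.5,6,0.5],
    [0,0,0,-5,3,8.7,0.5],
    [0,0,0,-5,6.5,8.7,0.5],
    [0,0,0,-5,6.5,8.7,0.5],
    [0,0,0,-5,6.5,8.7,0.5]
  ]
}}

```text
time: 23.3
position: [0.5342, 0.0929, 0.1753]
tool_rot: [-0.103, 2.619, 0.026]
ft_force: [0.6, -0.8, -0.5]
grip_width: 0.499
grip_force: 0.0
```

```bash
python3 -c "
from chk import *
s=ctrl.get_state();print(s['position'].round(4),s['joint_positions'].round(2),s['ft_force'].round(1),s['time'])
K,T=snap('wrist',ctrl,'w10');chk('w10','blue',3);chk('w10','yellow',2);chk('w10','red',1)
im=cv2.imread('pics/w10.png');h=cv2.cvtColor(im,cv2.COLOR_BGR2HSV)
m=cv2.inRange(h,(8,170,60),(16,255,255));n,l,st,c=cv2.connectedComponentsWithStats(m)
for k in range(1,n):
  if st[k,4]>300:print(st[k])
q=[(u/1,v/1) for u in (0,) for v in (0,)]
print([onplane(K,T,(u,v),pk,.042)[1].round(4) for u,v in ((250,30),(280,30),(265,60))])
cv2.imwrite('pics/w10c.png',cv2.resize(im[0:150,170:400],None,fx=3.4,fy=3.4,interpolation=cv2.INTER_CUBIC))
"|tail -n +3
```

```text
[0.5342 0.0929 0.1753] [-0.06 -0.23 -0.21  2.22  0.08  0.64  1.32] [ 0.6 -0.8 -0.5] 23.3
blue box in pocket frame mm (top plane 22) [[-71.9, -12.1], [-71.9, 11.9], [-43.7, 10.3], [-43.6, -14.3]]
yellow box in pocket frame mm (top plane 22) [[-72.6, -11.0], [-72.6, 10.6], [-44.4, 11.0], [-44.4, -11.2]]
yellow box in pocket frame mm (top plane 22) [[46.6, -11.7], [46.6, 10.4], [69.8, 10.7], [69.8, -11.9]]
red box in pocket frame mm (top plane 22) [[-44.5, -10.5], [-73.0, -10.5], [-71.6, 11.9], [-43.0, 12.5]]
[ 309   21   27   76 1780]
[   0   64   73  136 5362]
[array([-0.1307, -0.0372,  0.042 ]), array([-0.1307, -0.0218,  0.042 ]), array([-0.1164, -0.0299,  0.042 ])]
```

View pics/w10c.png

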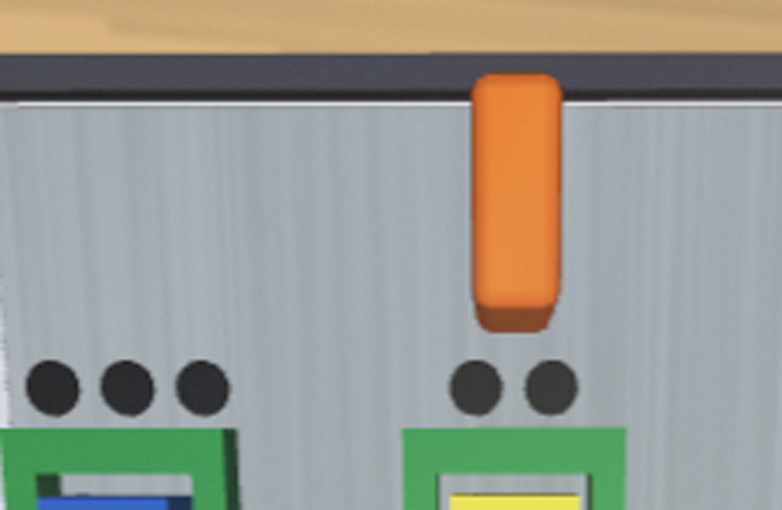

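The crop shows the handle's top face at crop (473–561, 74–308), which is image centre (322,56). All three tubes are seated. The handle's faces are parallel to the tilt plane, so I can grip it with a vertical tool and avoid the joint 2 limit.

```bash
python3 -c "
from chk import *
K,T=pickle.load(open('pics/w10.pkl','rb'))
p,l=onplane(K,T,(170+517/3.4-.4,191/3.4-.4),pk,.042);print('handle',p.round(4),l.round(4))
fx=M(pk);y=fx.apply([0,1,0]);print('slide dir',y.round(4))
for z in (.2,.12,.05):print(rel((tool([0,0,-1],y),[p[0]+.005,p[1],z])))
"|tail -5
```

```text
handle [0.4723 0.0909 0.0725] [-0.1184 -0.0003  0.042 ]
slide dir [-0.0769  0.997   0.    ]
(array([-2.22, 29.68, -0.  ]), array([-5.68, -0.1 ,  2.53]))
(array([-2.22, 29.68, -0.  ]), array([-5.68, -0.1 , -5.47]))
(array([-2.22, 29.68, -0.  ]), array([ -5.68,  -0.1 , -12.47]))
```

{"method": "carry_out", "body": {
  "steps": [
    [-0.6,7.4,0,-1.5,0,1,0.5],
    [-1.1,14.8,0,-3,0,2,0.5],
    [-1.7,22.2,0,-4.5,-0.1,2.5,0.5],
    [-2.2,29.7,0,-5.7,-0.1,1,0.5],
    [-2.2,29.7,0,-5.7,-0.1,-2,0.5],
    [-2.2,29.7,0,-5.7,-0.1,-5,0.5],
    [-2.2,29.7,0,-5.7,-0.1,-5.5,0.5],
    [-2.2,29.7,0,-5.7,-0.1,-5.5,0.5],
    [-2.2,29.7,0,-5.7,-0.1,-5.5,0.5]
  ]
}}

```text
time: 24.25
position: [0.4783, 0.0911, 0.1211]
tool_rot: [-0.119, 3.137, 0.002]
ft_force: [1.1, 0.8, -0.0]
grip_width: 0.502
grip_force: 0.0
```

```bash
python3 -c "
from chk import *
s=ctrl.get_state();print(s['position'].round(4),s['joint_positions'].round(2),s['ft_force'].round(1),s['time'])
print(rel((tool([0,0,-1],M(pk).apply([0,1,0])),[.477,.0909,.05])))
"|tail -2
```

```text
[0.4783 0.0911 0.1211] [-0.08  0.06 -0.17  1.97  0.01  1.11  1.4 ] [ 1.1  0.8 -0. ] 24.25
(array([-0.07,  0.11,  0.05]), array([-0.13, -0.02, -7.11]))
```

{"method": "carry_out", "body": {
  "steps": [
    [0,0,0,-0.1,0,-4,0.5],
    [0,0,0,-0.1,0,-6,0.5],
    [0,0,0,-0.1,0,-7.1,0.5],
    [0,0,0,-0.1,0,-7.1,0.5],
    [0,0,0,-0.1,0,-7.1,0.05],
    [0,0,0,-0.1,0,-7.1,0.05],
    [0,0,0,-0.1,0,-7.1,0.05],
    [0,0,0,-0.1,0,-7.1,0.05],
    [0,0,0,-0.1,0,-7.1,0.05],
    [0,0,0,-0.1,0,-7.1,0.05]
  ],
  "squeeze": 25
}}

```text
time: 25.25
position: [0.4768, 0.0914, 0.0494]
tool_rot: [-0.121, 3.138, 0.001]
ft_force: [0.6, 0.6, 3.4]
grip_width: 0.157
grip_force: 25.0
```

{"method": "carry_out", "body": {
  "steps": [
    [0,0,0,-0.04,0.5,0,0.05],
    [0,0,0,-0.11,1.5,0,0.05],
    [0,0,0,-0.19,2.5,0,0.05],
    [0,0,0,-0.27,3.5,0,0.05],
    [0,0,0,-0.35,4.5,0,0.05],
    [0,0,0,-0.42,5.5,0,0.05],
    [0,0,0,-0.5,6.5,0,0.05],
    [0,0,0,-0.58,7.5,0,0.05],
    [0,0,0,-0.65,8.5,0,0.05],
    [0,0,0,-0.71,9.2,0,0.05],
    [0,0,0,-0.73,9.5,0,0.05],
    [0,0,0,-0.73,9.5,0,0.05]
  ]
}}

```text
time: 26.45
position: [0.469, 0.1875, 0.0494]
tool_rot: [-0.122, 3.139, 0.002]
ft_force: [-1.2, -0.7, 4.9]
grip_width: 0.156
grip_force: 25.0
```

```bash
python3 -c "
from chk import *
s=ctrl.get_state();print(s['position'].round(4),s['joint_positions'].round(2),s['ft_force'].round(1),s['time'],s['grip_width'])
K,T=snap('top',ctrl,'t2');K2,T2=snap('scene',ctrl,'s2')
for n in('t2','s2'):
  k,t=pickle.load(open('pics/%s.pkl'%n,'rb'));im=cv2.imread('pics/%s.png'%n)
  m=M(pk);q=m.inv()
  print(n,'tip y=.1 predicted px',proj(k,t,pk[:3]+m.apply([.0975,.1,.008])))
  h=cv2.cvtColor(im,cv2.COLOR_BGR2HSV);mk=cv2.inRange(h,(0,150,100),(6,255,255))|cv2.inRange(h,(174,150,100),(180,255,255))
  c=proj(k,t,pk[:3]+m.apply([.0975,.095,0]))[0].round().astype(int);w=mk[c[1]-12:c[1]+13,c[0]-12:c[0]+13]
  print(c,cv2.countNonZero(w),(np.argwhere(w)[:,::-1].mean(0)+c-12).round(1) if w.any() else None)
"|tail -5
```

```text
[0.469  0.1875 0.0494] [-0.21  0.19 -0.24  1.99  0.05  0.97  1.17] [-1.2 -0.7  4.9] 26.45 0.1558855808505003
t2 tip y=.1 predicted px [[244.80199344 167.46443096]]
[247 167] 2 [247.  166.5]
s2 tip y=.1 predicted px [[421.74014749 225.35210952]]
[422 229] 0 None
```

{"method": "carry_out", "body": {
  "steps": [
    [0,0,0,0,0,0,0.45],
    [0,0,0,0,0,0,0.45],
    [0,0,0,0,0,0,0.45],
    [0,0,0,0,0,2,0.45],
    [0,0,0,0,0,6,0.45],
    [0,0,0,0,0,11,0.45],
    [0,0,0,0,0,16,0.45],
    [0,0,0,0,0,21,0.45],
    [0,0,0,0,0,21,0.45],
    [0,0,0,0,0,21,0.45]
  ]
}}

```text
time: 27.55
position: [0.4697, 0.1868, 0.2599]
tool_rot: [-0.12, 3.136, 0.003]
ft_force: [-0.6, -0.3, -0.6]
grip_width: 0.448
grip_force: 0.0
```

```bash
python3 -c "
from chk import *
m=M(pk);w2=R.from_rotvec([-0.09457013,2.65988156,0.02271282]);l=m.inv().apply(np.array([.54049728,.12495886,.33230606])-pk[:3]);print(l)
s=ctrl.get_state();print(s['position'].round(4),s['joint_positions'].round(2),s['ft_force'].round(1),s['time'])
l[1]=.1;print(rel((pocket(2,0)[0],pk[:3]+m.apply(l))))
"|tail -3
```

```text
[0.07259271 0.02843404 0.23164722]
[0.4697 0.1868 0.2599] [-0.19  0.   -0.24  1.74  0.    1.39  1.22] [-0.6 -0.3 -0.6] 27.55
(array([ 2.200e+00, -2.976e+01, -1.000e-02]), array([6.53, 0.95, 7.24]))
```

{"method": "carry_out", "body": {
  "steps": [
    [0.5,-7.4,0,1.6,0.2,3,0.45],
    [1.1,-14.8,0,3.2,0.4,6,0.45],
    [1.6,-22.2,0,5,0.7,7.2,0.45],
    [2.2,-29.7,0,6.5,0.9,7.2,0.45],
    [2.2,-29.7,0,6.5,0.9,7.2,0.45],
    [2.2,-29.7,0,6.5,0.9,7.2,0.45],
    [2.2,-29.7,0,6.5,0.9,7.2,0.45],
    [2.2,-29.7,0,6.5,0.9,7.2,0.45]
  ]
}}

```text
time: 28.35
position: [0.5348, 0.1954, 0.3308]
tool_rot: [-0.1, 2.622, 0.026]
ft_force: [0.7, -0.2, 0.2]
grip_width: 0.451
grip_force: 0.0
```

```bash
python3 -c "
from chk import *
m=M(pk)
s=ctrl.get_state();print(s['position'].round(4),s['joint_positions'].round(2),(m.inv().apply(s['position']-pk[:3])).round(4),abs(s['qd']).max())
K,T=snap('wrist',ctrl,'w11');snap('top',ctrl,'t3');snap('scene',ctrl,'s3')
c=proj(K,T,pk[:3]+m.apply([[.0985,.0964,0],[.0985,.1013,.008]]));print(c.round(1))
a=cv2.imread('pics/w11.png');u,v=c[0].round().astype(int);o=(u-32,v-32);print('w origin',o)
A=cv2.resize(a[o[1]:o[1]+64,o[0]:o[0]+64],(512,512),interpolation=cv2.INTER_CUBIC)
B=[]
for n in('t3','s3'):
  k,t=pickle.load(open('pics/%s.pkl'%n,'rb'));im=cv2.imread('pics/%s.png'%n);q=proj(k,t,pk[:3]+m.apply([[.0985,.0964,0]]))[0].round().astype(int);print(n,q)
  B.append(cv2.resize(im[q[1]-16:q[1]+16,q[0]-16:q[0]+16],(256,256),interpolation=cv2.INTER_CUBIC))
cv2.imwrite('pics/fin.png',np.hstack([A,np.vstack(B)]))
"|tail -6
```

```text
[0.5348 0.1954 0.3308] [-0.19 -0.25 -0.29  1.91  0.16  0.99  1.11] [0.0716 0.0991 0.2304] 0.007437258331936705
[[313.6 228. ]
 [318.5 229.8]]
w origin (np.int64(282), np.int64(196))
t3 [246 166]
s3 [422 228]
```

View pics/fin.png

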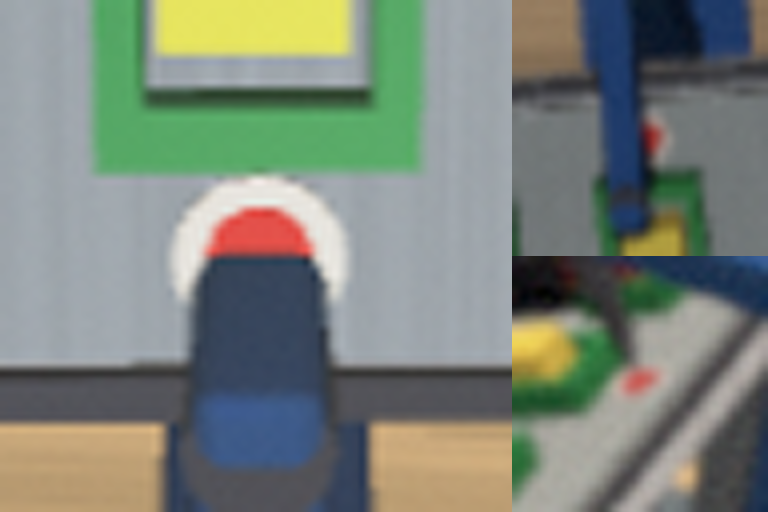

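The composite shows:
- **Wrist view:** the ring and spot are centred at crop u≈259, and the punch's arm above is centred at ≈260, so they line up. The tip itself is hidden behind the arm.
- **Scene view:** the punch tip is at about (421,225) and the spot at about (422,227.5).

I'll put numbers on the offset from the scene view.

```bash
python3 -c "
from chk import *
m=M(pk)
K,T=pickle.load(open('pics/s3.pkl','rb'))
for n,uv,h in(('tip',(406+(630-512)/8-.5,212+(362-256)/8-.5),.008),('spot',(406+(640-512)/8-.5,212+(380-256)/8-.5),0)):print(n,onplane(K,T,uv,pk,h)[1].round(4))
K,T=pickle.load(open('pics/w11.pkl','rb'))
print('spot w',onplane(K,T,(282+259/8-.5,196+258/8-.5),pk)[1].round(4))
for h in (.07,.08,.09,.1):print('arm',h,onplane(K,T,(282+260.5/8-.5,196+392/8),pk,h)[1].round(4))
# w2: dark/blue shaft pixels near the tip
K,T=pickle.load(open('pics/w2.pkl','rb'));g=cv2.imread('pics/w2.png').astype(int)
for v in range(228,264,3):print(v,[ (int(x.mean()),int(x[0]-x[2])) for x in g[v,378:414:2]])
for h in (.008,.03,.06,.088):print(h,proj(K,T,pk[:3]+m.apply([.0985,.0973,h])).round(1))
"|tail -n +3
```

```text
tip [0.09   0.1045 0.008 ]
spot [ 0.091   0.1046 -0.    ]
spot w [0.0982 0.0966 0.    ]
arm 0.07 [0.0972 0.0972 0.07  ]
arm 0.08 [0.0944 0.0973 0.08  ]
arm 0.09 [0.0917 0.0973 0.09  ]
arm 0.1 [0.0889 0.0974 0.1   ]
228 [(146, 14), (148, 13), (174, 13), (190, 15), (191, 16), (190, 16), (190, 16), (191, 15), (191, 16), (191, 17), (190, 16), (192, 17), (192, 17), (191, 15), (193, 17), (193, 15), (192, 16), (193, 17)]
231 [(146, 13), (148, 13), (178, 13), (188, 16), (190, 16), (189, 16), (189, 16), (191, 16), (190, 17), (190, 17), (192, 15), (191, 17), (191, 16), (192, 16), (192, 16), (193, 15), (193, 16), (192, 15)]
234 [(147, 13), (148, 11), (178, 12), (188, 16), (184, 16), (183, 16), (186, 15), (107, 16), (65, 27), (68, 29), (70, 29), (69, 30), (69, 32), (71, 32), (122, 22), (190, 16), (189, 16), (189, 15)]
237 [(145, 14), (148, 13), (172, 12), (104, 8), (55, 3), (56, 2), (55, 5), (61, 21), (65, 26), (67, 31), (67, 31), (67, 30), (67, 32), (69, 32), (69, 31), (161, 18), (187, 16), (186, 16)]
240 [(145, 13), (148, 13), (176, 12), (53, 1), (54, 2), (54, 1), (55, 9), (59, 17), (65, 27), 
[... 741 characters left out ...]
(88, 70), (90, 72), (90, 71), (92, 67), (90, 65), (89, 62), (82, 56), (73, 6)]
255 [(76, 8), (75, 8), (76, 8), (76, 8), (75, 8), (60, 9), (51, 0), (49, 0), (72, 19), (80, 54), (86, 66), (88, 66), (89, 66), (88, 67), (87, 68), (88, 64), (81, 34), (80, 0)]
258 [(63, 33), (65, 33), (64, 32), (63, 33), (64, 33), (52, 16), (49, 11), (59, 1), (76, 7), (81, 41), (87, 65), (86, 65), (88, 66), (87, 65), (87, 64), (82, 45), (77, 6), (124, -47)]
261 [(62, 33), (61, 34), (63, 33), (63, 33), (61, 31), (51, 13), (52, 13), (50, 11), (73, 7), (76, 7), (77, 8), (77, 6), (76, 6), (78, 7), (77, 7), (76, 6), (77, 4), (134, -62)]
0.008 [[385. 237.]]
0.03 [[388.9 241.8]]
0.06 [[395.  249.4]]
0.088 [[401.7 257.7]]
```

The estimates agree to within about 0.6 mm. For one direct check of the shaft itself, I'll take the mirror image of the earlier left-side view, so the shaft's outer edges in the two views average to its axis.

{"method": "carry_out", "body": {
  "steps": [
    [0,0,0,-0.2,3.5,0,0.45],
    [0,0,0,-0.5,6.7,0,0.45],
    [0,0,0,-0.5,6.7,0,0.45],
    [0,0,0,-0.5,6.7,0,0.45],
    [0,0,0,-0.5,6.7,0,0.45]
  ]
}}

```text
time: 29.0
position: [0.5296, 0.2612, 0.3307]
tool_rot: [-0.099, 2.62, 0.025]
ft_force: [1.0, -0.3, 0.1]
grip_width: 0.45
grip_force: 0.0
```

```bash
python3 -c "
from chk import *
m=M(pk)
s=ctrl.get_state();print((m.inv().apply(s['position']-pk[:3])).round(4),abs(s['qd']).max().round(4))
K,T=snap('wrist',ctrl,'w12')
c=[]
for fn,sg in(('w2',-1),('w12',1)):
  K,T=pickle.load(open('pics/%s.pkl'%fn,'rb'));g=cv2.imread('pics/%s.png'%fn).astype(int)
  q=proj(K,T,pk[:3]+m.apply([.0985,.0973,.015]))[0];q0=q.round().astype(int);x0=q0[0]-16
  print(fn,'cam y',m.inv().apply(T[:3,3]-pk[:3]).round(4),'axis px',q.round(1))
  for v in range(q0[1]-4,q0[1]+12,2):
    r=g[v,x0:x0+33];d=np.flatnonzero((r.mean(1)<110)&(r[:,0]-r[:,2]<13))
    if len(d):
      e=x0+(d[0] if sg<0 else d[-1]);print(v,'edge',e,'y',(1000*onplane(K,T,(e,v),pk,.015)[1][1]).round(1))
g=cv2.imread('pics/w12.png');h=cv2.cvtColor(g,cv2.COLOR_BGR2HSV)
u,v=proj(K,T,pk[:3]+m.apply([.0985,.0966,0]))[0].round().astype(int)
mk=cv2.inRange(h[v-14:v+15,u-14:u+15],(0,130,100),(8,255,255));p=np.argwhere(mk)[:,::-1]+[u-14,v-14]
print('spot',len(p),p.min(0),p.max(0),onplane(K,T,(p[:,0].min()-.5,v),pk)[1].round(4),onplane(K,T,(p[:,0].max()+.5,v),pk)[1].round(4))
"|tail -n +3
```

```text
[0.0714 0.1651 0.2304] 0.0082
w2 cam y [0.0148 0.0292 0.3965] axis px [386.2 238.5]
236 edge 385 y 96.0
238 edge 384 y 95.1
240 edge 384 y 95.1
242 edge 384 y 95.2
244 edge 383 y 94.3
246 edge 384 y 95.3
248 edge 384 y 95.4
w12 cam y [0.0074 0.1654 0.393 ] axis px [248.2 231.5]
229 edge 250 y 99.2
231 edge 251 y 100.1
233 edge 251 y 100.0
235 edge 250 y 99.0
237 edge 251 y 99.9
239 edge 250 y 98.8
241 edge 250 y 98.7
spot 93 [243 222] [255 234] [0.0985 0.0889 0.    ] [0.0985 0.1023 0.    ]
```

The shaft axis comes out at about 97.4 mm and the spot at 95.6–96.6 mm, so the shuttle is about 1 mm short. There's plenty of time, so I'll regrip the handle and move it 1 mm more.

```bash
python3 -c "
from chk import *
print(rel((tool([0,0,-1],M(pk).apply([0,1,0])),[.4695,.1872,.12])))
"|tail -1
```

```text
(array([-2.2 , 29.7 ,  0.11]), array([ -6.01,  -7.38, -21.08]))
```

{"method": "carry_out", "body": {
  "steps": [
    [-0.6,7.4,0,-2,-2.5,-2,0.5],
    [-1.1,14.9,0,-4,-5,-5,0.5],
    [-1.7,22.3,0.1,-6,-7.4,-8,0.5],
    [-2.2,29.7,0.1,-6,-7.4,-12,0.5],
    [-2.2,29.7,0.1,-6,-7.4,-16,0.5],
    [-2.2,29.7,0.1,-6,-7.4,-20,0.5],
    [-2.2,29.7,0.1,-6,-7.4,-21,0.5],
    [-2.2,29.7,0.1,-6,-7.4,-21,0.5],
    [-2.2,29.7,0.1,-6,-7.4,-21,0.5]
  ]
}}

```text
time: 29.95
position: [0.4705, 0.1887, 0.123]
tool_rot: [-0.122, 3.136, 0.003]
ft_force: [0.4, -0.7, 0.7]
grip_width: 0.499
grip_force: 0.0
```

```bash
python3 -c "
from chk import *
print(rel((tool([0,0,-1],M(pk).apply([0,1,0])),[.4695,.1872,.05])))
"|tail -1
```

```text
(array([-0.13,  0.19, -0.06]), array([-0.1 , -0.15, -7.3 ]))
```

{"method": "carry_out", "body": {
  "steps": [
    [0,0,0,-0.1,-0.1,-4,0.5],
    [0,0,0,-0.1,-0.1,-6.5,0.5],
    [0,0,0,-0.1,-0.1,-7.3,0.5],
    [0,0,0,-0.1,-0.1,-7.3,0.5],
    [0,0,0,-0.1,-0.1,-7.3,0.05],
    [0,0,0,-0.1,-0.1,-7.3,0.05],
    [0,0,0,-0.1,-0.1,-7.3,0.05],
    [0,0,0,-0.1,-0.1,-7.3,0.05],
    [0,0,0,-0.1,-0.05,-7.3,0.05],
    [0,0,0,-0.1,-0.02,-7.3,0.05],
    [0,0,0,-0.1,-0.02,-7.3,0.05],
    [0,0,0,-0.1,-0.02,-7.3,0.05]
  ],
  "squeeze": 25
}}

```text
time: 31.15
position: [0.4685, 0.1877, 0.0483]
tool_rot: [-0.123, 3.139, 0.001]
ft_force: [-1.8, -3.4, 5.5]
grip_width: 0.159
grip_force: 25.0
```

{"method": "carry_out", "body": {
  "steps": [
    [0,0,0,0,0.05,0,0.05],
    [0,0,0,0,0.1,0,0.05],
    [0,0,0,0,0.1,0,0.05],
    [0,0,0,0,0.1,0,0.05]
  ]
}}

```text
time: 31.55
position: [0.4684, 0.1887, 0.0483]
tool_rot: [-0.123, 3.139, 0.001]
ft_force: [-1.2, -3.7, 6.3]
grip_width: 0.159
grip_force: 25.0
```

Moved about 1 mm. I'll release, rise and check from the centred viewpoint.

{"method": "carry_out", "body": {
  "steps": [
    [0,0,0,0,0,0,0.45],
    [0,0,0,0,0,0,0.45],
    [0,0,0,0,0,0,0.45],
    [0,0,0,0,0,2,0.45],
    [0,0,0,0,0,6,0.45],
    [0,0,0,0,0,11,0.45],
    [0,0,0,0,0,16,0.45],
    [0,0,0,0,0,21,0.45],
    [0,0,0,0,0,21,0.45],
    [0,0,0,0,0,21,0.45]
  ]
}}

```text
time: 32.55
position: [0.4687, 0.1898, 0.2589]
tool_rot: [-0.124, 3.136, 0.004]
ft_force: [-0.1, -0.8, -1.1]
grip_width: 0.451
grip_force: 0.0
```

{"method": "carry_out", "body": {
  "steps": [
    [0.5,-7.4,0,1.6,0.2,3,0.45],
    [1.1,-14.8,0,3.2,0.4,6,0.45],
    [1.6,-22.2,0,5,0.7,7.2,0.45],
    [2.2,-29.7,0,6.5,0.7,7.2,0.45],
    [2.2,-29.7,0,6.5,0.7,7.2,0.45],
    [2.2,-29.7,0,6.5,0.7,7.2,0.45],
    [2.2,-29.7,0,6.5,0.7,7.2,0.45],
    [2.2,-29.7,0,6.5,0.7,7.2,0.45]
  ]
}}

```text
time: 33.35
position: [0.5338, 0.1963, 0.3298]
tool_rot: [-0.103, 2.621, 0.026]
ft_force: [0.0, -0.3, 0.0]
grip_width: 0.453
grip_force: 0.0
```

```bash
python3 -c "
from chk import *
m=M(pk);K,T=snap('wrist',ctrl,'w13')
for fn in('w11','w13'):
  K,T=pickle.load(open('pics/%s.pkl'%fn,'rb'));g=cv2.imread('pics/%s.png'%fn);h=cv2.cvtColor(g,cv2.COLOR_BGR2HSV)
  u,v=proj(K,T,pk[:3]+m.apply([.0985,.097,0]))[0].round().astype(int)
  p=np.argwhere(cv2.inRange(h[v-14:v+15,u-14:u+15],(0,130,100),(8,255,255)))[:,::-1]+[u-14,v-14]
  y=[onplane(K,T,(e,p[:,1].max()),pk)[1][1]*1000 for e in(p[:,0].min()-.5,p[:,0].max()+.5)]
  a=[]
  for vv in range(v+7,v+16,2):
    b=np.flatnonzero(g[vv,u-16:u+17].astype(int).mean(1)<100)+u-16
    a.append([round(onplane(K,T,(b[0]-.5,vv),pk,.085)[1][1]*1000,1),round(onplane(K,T,(b[-1]+.5,vv),pk,.085)[1][1]*1000,1)])
  print(fn,'spot',np.round(y,1),np.mean(y).round(2),'arm edges',a)
chk('w13','yellow',2)
s=ctrl.get_state();print(s['time'],s['position'],s['ft_force'].round(1))
snap('top',ctrl,'t4')
a,b=[cv2.imread('pics/%s.png'%x).astype(int) for x in('top0','t4')]
for n,(u,v) in dict(can=(331,140),tape=(464,178),carton=(155,182),screw=(390,155)).items():print(n,abs(a-b)[v-25:v+25,u-30:u+30].mean().round(2))
"|tail -n +3
```

```text
w11 spot [ 90.1 103.4] 96.76 arm edges [[np.float64(90.4), np.float64(104.2)], [np.float64(90.4), np.float64(104.2)], [np.float64(90.4), np.float64(104.2)], [np.float64(89.5), np.float64(105.0)], [np.float64(83.8), np.float64(110.7)]]
w13 spot [ 91.3 104.6] 97.96 arm edges [[np.float64(90.7), np.float64(103.7)], [np.float64(90.7), np.float64(104.5)], [np.float64(90.7), np.float64(104.5)], [np.float64(90.7), np.float64(104.5)], [np.float64(84.2), np.float64(111.0)]]
yellow box in pocket frame mm (top plane 22) [[-73.2, 86.0], [-73.2, 108.6], [-46.2, 108.8], [-46.2, 85.7]]
yellow box in pocket frame mm (top plane 22) [[40.1, 86.8], [40.1, 108.4], [67.6, 108.6], [67.6, 86.6]]
33.4 [0.53380473 0.19632181 0.32988232] [0.4 0.7 0. ]
can 2.12
tape 1.23
carton 1.28
screw 1.21
```

The spot is within about 0.5 mm of the punch axis, the tubes are seated, the bystanders are unmoved and the gripper is clear. I'll hand in.

```bash
python3 -c "
from bench import ctrl
print(ctrl.close_job())"
```

```text
the job is handed in; nothing more can be done
None
```

I loaded the red, yellow and blue tubes into pockets 1, 2 and 3 in that order, slid the shuttle until its red spot measured within about 0.5 mm of the punch axis, let go, and handed the job in at about 33 s.

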